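# Flip the casting cassette's kickstand down and hold the cassette upright for filling

## Task

The flat casting cassette stands in the slide-jaw fixture with its kickstand folded up. While it is still in the jaws, swing the kickstand over centre until it springs fully down; then draw the cassette up out of the jaws and set it down gently in the drip tray, with its whole sole on the tray's floor and its kickstand over the tray too. Finish while still gripping it, holding it upright there so that a colleague can fill it and it cannot tip back onto its kickstand; leave the jar, the scale and the paper cups where they are.

Things in the scene. Friction and masses are not known exactly. Their poses are not given: they have to be found in the camera images.
- cassette: Flat casting cassette, 0.6 kg, on edge. White back plate 10 mm thick (x), 140 wide (y), 140 tall, tab on top; gasket, clear front plate and thumb screws on its -x face to x = -28 mm, 15 to 140 mm up. Origin: centre of the sole, the plate's flat 10 mm wide lower edge. x out of its back (kickstand side), z up. Let go on the sole, it leans back 0.12 rad onto the lowered kickstand.
- tab (a point): Point to grip in the cassette's carrying tab, 164 mm above the sole on the plate's midplane. The tab is 10 mm thick (x), 44 mm wide (y) and rises from 140 to 182 mm above the sole; both faces are free once the kickstand is down.
- kickstand (a joint): Hinge of the 12 mm wide steel kickstand leg on the cassette's back: 0 folded up (leg points up, 33 mm clear of the plate), 2.234 rad fully down at its stop (points backward, 38 degrees below level). A spring beside it pulls it to the nearer end; dead centre at about 1.15 rad. About 2 N at the foot swings it; past 1.4 rad it springs to the stop if let go.
- hub (a point): Centre of the kickstand's hub (its hinge axis, parallel to the cassette's y): 42 mm behind the plate's midplane, 72 mm above the sole.
- foot (a point): Centre of the leg's rubber foot, a cylinder 16 mm across, 26 mm long, parallel to the hinge, 82 mm from the hub: right above the hub when folded up; when down, 107 mm behind the plate's midplane and 22 mm above sole level, so it hangs clear while the cassette is upright. Pinch it over its end faces from above: it turns between the pads as the leg swings.
- sole_left (a point): Left (+y) end of the cassette's sole, 70 mm from its centre.
- sole_right (a point): Right (-y) end of the cassette's sole.
- fixture: Slide-jaw fixture, fixed, 150 x 130 mm, 55 mm high, axes as the cassette's; origin on the table under the midplane of the cassette's back plate. The sole stands on its bed, 15 mm above the table. Fixed jaw behind the cassette, sprung sliding jaw in front pressing with about 6 N: the cassette is drawn straight up against 5 to 12 N besides its weight.
- tray: Fixed steel drip tray, 250 mm (x) by 240 mm (y) outside, rim 12 mm high and 3 mm thick. Origin: centre of its underside; the inner floor is 3 mm above the table and measures 244 by 234 mm.
- jar: Translucent jar with a blue lid, 84 mm across, 95 mm tall, loose bystander. Origin under its centre.
- cup_a: White paper cup, 68 mm across, 65 mm tall, loose bystander. Origin under its centre.
- cup_b: Another such paper cup.
- scale: Pocket scale, 75 by 130 by 21 mm, loose bystander. Origin under its centre.

How it is judged (in metres and radians):
On the way:
1. the kickstand has been swung fully down while the cassette still stands in the fixture's jaws (value of joint kickstand above 2.1 rad and distance of cassette from where it was at the start of the episode below 0.012 m and angle between cassette's own z axis and vertical below 0.1 rad), for 0.2 s.
At the end, for the whole second after the job is handed in: Kickstand fully down (over 2.1 rad); cassette clear of the fixture, resting with both sole ends on the tray floor (within 4 mm) and its foot over the tray, inside the rim; upright within 0.05 rad, at rest and still gripped (over 2 N) (value of joint kickstand above 2.1 rad and angle between cassette's own z axis and vertical below 0.05 rad and height (world z) of each of sole_left, sole_right below 0.007 m and contact force between the fingers and cassette above 2 N and contact force between cassette and tray above 0.5 N and contact force between cassette and fixture below 0.1 N and linear speed of cassette below 0.02 m/s and x of sole_left in the frame of tray between -0.121 and 0.121 m and y of sole_left in the frame of tray between -0.116 and 0.116 m and x of sole_right in the frame of tray between -0.121 and 0.121 m and y of sole_right in the frame of tray between -0.116 and 0.116 m and x of foot in the frame of tray between -0.121 and 0.121 m and y of foot in the frame of tray between -0.116 and 0.116 m); the arm keeps its last pose, push and grip.
It fails at once if the cassette falls over or is tipped by more than 0.35 rad (angle between cassette's own z axis and vertical above 0.35 rad).
It fails at once if the cassette is dropped or banged into the tray (over 60 N) (contact force between cassette and tray above 60 N).
It fails at once if the jar, the scale or a cup is pushed more than 30 mm (distance of any of jar, scale, cup_a, cup_b from where it was at the start of the episode above 0.03 m).
It also fails if it takes over 54 s, if anything falls off the work surface, if the arm or the gripper's body presses on something with over 40 N, if the wrist force passes 120 N, or if a joint passes its speed limit or range.

## Robot

A 6-joint arm with a two-finger parallel gripper is mounted at the origin on the work surface. World frame = base frame: x ahead of the robot, y to its left, z up, the work surface at z = 0. Lengths are in m, angles in degrees, forces in N, time in s.
With the tool pointing down it reaches from about 0.35 to 0.875 m from the base axis. Payload 15.5 kg.
Tool frame: the origin (TCP) lies between the finger pads; the fingertips stand 8 mm ahead of it and the grasp point (between the pads) lies 11 mm behind it (arm.tip_reach is the distance from the TCP to the fingertips, in m); z points along the fingers, y is the line along which they close (so a half turn about z gives the same grasp; the last joint's range is limited). The gripper opens to 85 mm and grips with 20 to 120 N. Pads are 22 mm wide; open, the fingers measure 114 mm over their backs; the gripper's body (76 mm by 85 mm) begins 54 mm behind the grasp point. The pads swing forward as they close: fully open they stand 13 mm farther back than shut.
Start: joints at [-72.794, 28.281, 77.091, -0, 74.628, -5.472], TCP at [0.241, -0.577, 0.239] pointing down, gripper open.
Joint ranges: [-166.48, 166.48], [-47.26, 123.95], [12.59, 153.08], [-70.14, 250.14], [6.76, 159.57], [-176.63, 176.63]. Speed limits (degrees/s): [108.29, 108.29, 147.25, 172.46, 172.46, 172.46].

## Interface

Orientations are given as a 3x3 rotation matrix whose columns are the frame's x, y, z axes.
In Python, from cell import arm gives the robot as it stands.
- The arm moves only by the shell command python3 -m pendant 'ROWS' [OPENING] [FORCE]. ROWS is JSON, a list of rows, each a list of 4 numbers: the shift along the tool's x, y, z in mm, then the turn about the tool's z in degrees. A call has 1 to 20 rows; each row shifts and turns the commanded pose from where the row before left it, along the tool's axes as they then stand; what a row does not reach is not made up. A row lasts 1/8 s, in which the tool goes at most 62.5 mm and 10.7 degrees, less where a joint would pass 70% of its speed; a pose out of reach is approached as far as the arm can. A call with a gripper value outside its range is refused whole. OPENING is the closure, from 0 (fully open) to 1 (shut), set as the call begins (- or left out, the last holds). The fingers move at their own pace and stop on an object; FORCE is the grip in N (left out, the last holds). Time passes only in rows, so rows that do not move let the fingers close. It gives the time, the measured TCP pose, the force, the opening and the grip force at its end, in the units of the state.
- arm.observe(): the state, without advancing time (a new reading comes with each control period).
- arm.capture(name): name is "side" or "top"; returns (picture, depth): 400x640x3 uint8, red, green, blue; 400x640 float32, m along the optical axis (not along the pixel's ray), 0 where there is no reading.
- arm.camera_params(name): a dict with "vfov" (degrees; the focal length in pixels is half the picture's height over the tangent of half this angle, whatever the lens; pixels are square), "cx", "cy" (the principal point, pixels), "distortion" ([k1, k2, p1, p2, k3] as OpenCV has them; the pictures are not rectified), "view" (4x4, takes a point from world to camera coordinates). Camera axes: x right, y up, looking along -z (the intrinsics and any distortion apply to the point x, -y, -z); pixel columns grow to the right and rows downward; lengths in m; the calibration is good to about 2 mm. A picture is of the moment at which its call begins. camera_params takes no time and is no camera call.
- arm.hand_in(): hands the job in; it is judged then, once.
Trained networks look in the newest picture that a camera, given by its name, has taken for a name from the list of things; names that differ only in an ending like _2 or _b are one class to them, and where a whole thing is asked for, a point or a joint stands for the part that bears it (a point fixed in the world has none). Each returns a list of dicts, best first, with "confidence" (0 to 1); they miss things now and then, are a little off and sometimes report something else, mostly with a low value. They report only what shows in the picture. A call takes as long as a camera call.
- arm.trace(camera, name): "mask" (400x640 bool, what is visible of it) and "at" ([column, row] in pixels, amid what is visible of it).
The state is a dict: "clock": time; "qpos": joint angles; "qd": joint speeds; "tau": joint torques, N m; "tcp_pos": TCP position; "eef_rot": TCP orientation; "wrist_force": force on the tool from outside, world axes, zero at the start; "wrist_torque": the same for the moment, N m; "opening": finger opening in m; "grasp_force": force on a finger pad.
Only numpy, scipy, OpenCV 4.12 (cv2) and the standard library are available. Lean on these libraries where they do the work, as an engineer would, in place of code of your own. Each camera call takes 0.05 s, during which the arm holds its last target. There are 200 camera calls.

## Working session

There is one attempt and no reset: what is moved stays moved. The work goes in short steps, Python scripts to look and compute and a shell command to move; the robot and the scene stay as the last step left them, time stands still between calls to the robot, and variables do not carry over. Pictures are saved under pics/ and viewed, at most 10 in all, crops included, and the job is handed in when it is done.

```bash
ls; mkdir -p pics; cat > h.py <<'E'
import numpy as np, cv2
from cell import arm
def cam(n):
    p=arm.camera_params(n); f=200/np.tan(np.radians(p["vfov"])/2)
    return np.array([[f,0,p["cx"]],[0,f,p["cy"]],[0,0,1]]),np.array(p["distortion"],float),np.array(p["view"])
def pts(n,depth,mask):
    K,D,V=cam(n); v,u=np.nonzero(mask&(depth>0)); d=depth[v,u]
    q=cv2.undistortPoints(np.stack([u,v],1).astype(np.float64)[:,None],K,D)[:,0]
    c=np.c_[q[:,0]*d,-q[:,1]*d,-d,np.ones(len(d))]
    return (c@np.linalg.inv(V).T)[:,:3]
def proj(n,P):
    K,D,V=cam(n); P=np.atleast_2d(P); c=np.c_[P,np.ones(len(P))]@V.T
    return cv2.projectPoints((c[:,:3]*[1,-1,-1])[:,None],np.zeros(3),np.zeros(3),K,D)[0][:,0]
def snap(n,f):
    im,d=arm.capture(n); cv2.imwrite(f"pics/{f}.png",im[:,:,::-1]); return im,d
E
python3 - <<'E'
from h import *
print(arm.observe()["eef_rot"])
for n in ["top","side"]:
    im,d=snap(n,n+"0"); print(n,"cam pos",np.linalg.inv(cam(n)[2])[:3,3])
    for t in ["cassette","tab","kickstand","foot","fixture","tray","jar","cup_a","scale"]:
        for r in arm.trace(n,t)[:3]:
            if r["confidence"]<.3: continue
            P=pts(n,d,r["mask"]); 
            print(t,round(r["confidence"],2),np.round(r["at"]),len(P), np.percentile(P,[3,50,97],axis=0).round(3).tolist() if len(P) else "")
E
```

```text
pics
[[ 9.22665359e-01  3.85601452e-01 -3.94137744e-04]
 [ 3.85601634e-01 -9.22664508e-01  1.25902775e-03]
 [ 1.21826023e-04 -1.31364145e-03 -9.99999130e-01]]
top cam pos [ 0.44261262 -0.01615181  1.36287431]
cassette 0.93 [395. 244.] 627 [[0.449, -0.308, 0.042], [0.473, -0.237, 0.153], [0.519, -0.175, 0.199]]
cassette 0.57 [301. 156.] 510 [[0.745, 0.041, 0.029], [0.774, 0.076, 0.094], [0.813, 0.111, 0.1]]
tab 0.89 [398. 248.] 558 [[0.449, -0.31, 0.042], [0.47, -0.24, 0.153], [0.513, -0.175, 0.199]]
kickstand 0.59 [397. 230.] 66 [[0.508, -0.248, 0.015], [0.516, -0.234, 0.174], [0.524, -0.224, 0.18]]
fixture 0.71 [395. 260.] 1280 [[0.374, -0.312, 0.009], [0.426, -0.247, 0.019], [0.513, -0.185, 0.06]]
fixture 0.52 [396. 243.] 626 [[0.449, -0.308, 0.042], [0.473, -0.238, 0.153], [0.519, -0.175, 0.199]]
tray 0.75 [266. 231.] 4933 [[0.404, 0.09, -0.001], [0.521, 0.205, 0.004], [0.642, 0.32, 0.012]]
jar 0.89 [301. 155.] 539 [[0.745, 0.041, 0.017], [0.775, 0.077, 0.094], [0.817, 0.112, 0.099]]
cup_a 0.71 [177. 247.] 356 [[0.45, 0.469, 0.001], [0.478, 0.513, 0.029], [0.505, 0.53, 0.066]]
cup
[... 919 characters left out ...]
 -0.173, 0.054]]
fixture 0.49 [287. 196.] 388 [[0.741, -0.17, -0.001], [0.772, -0.096, 0.018], [0.817, -0.042, 0.022]]
tray 0.94 [298. 258.] 3624 [[0.398, 0.089, -0.003], [0.512, 0.217, 0.001], [0.638, 0.326, 0.009]]
jar 0.73 [257. 209.] 617 [[0.741, 0.059, 0.005], [0.762, 0.103, 0.06], [0.806, 0.124, 0.095]]
jar 0.58 [291. 195.] 381 [[0.741, -0.168, 0.0], [0.776, -0.094, 0.018], [0.82, -0.042, 0.022]]
cup_a 0.69 [241. 308.] 642 [[0.443, 0.471, 0.005], [0.472, 0.504, 0.041], [0.505, 0.532, 0.064]]
cup_a 0.42 [374. 186.] 648 [[0.444, -0.312, 0.015], [0.46, -0.221, 0.112], [0.517, -0.17, 0.182]]
scale 0.74 [290. 196.] 364 [[0.741, -0.163, 0.002], [0.776, -0.092, 0.018], [0.818, -0.041, 0.022]]
```

```bash
python3 - <<'E'
from h import *
im,d=snap("top","t1")
m=np.zeros(d.shape,bool); m[190:300,340:460]=1
P=pts("top",d,m); R=(abs(P[:,0]-.475)<.08)&(abs(P[:,1]+.24)<.11)
def box(n,Q):
    if len(Q)<5: print(n,len(Q));return
    (c,s,a)=cv2.minAreaRect(Q[:,:2].astype(np.float32)*1000); print(n,len(Q),np.round(c,1),np.round(s,1),round(a,2),Q[:,2].mean().round(4), 'pca',np.degrees(np.arctan2(*np.linalg.svd(Q[:,:2]-Q[:,:2].mean(0))[2][0])).round(2))
P=P[R]
for n,lo,hi,x0,x1 in [("tabtop",.188,.21,.4,.6),("platetop",.145,.165,.4,.55),("foot",.166,.187,.495,.56),("jaw",.045,.065,.4,.6)]:
    box(n,P[(P[:,2]>lo)&(P[:,2]<hi)&(P[:,0]>x0)&(P[:,0]<x1)])
tr=arm.trace("top","tray")[0]; T=pts("top",d,tr["mask"]); T=T[(abs(T[:,0]-.522)<.15)&(abs(T[:,1]-.205)<.15)]; box("tray",T)
ims,ds=snap("side","s1"); 
m=np.zeros(d.shape,bool); m[120:240,320:430]=1
Q=pts("side",ds,m);Q=Q[(abs(Q[:,0]-.475)<.08)&(abs(Q[:,1]+.24)<.11)]
box("side tab",Q[(Q[:,2]>.16)&(Q[:,0]<.49)]); box("side foot",Q[(Q[:,2]>.15)&(Q[:,0]>.495)])
c=np.hstack([cv2.resize(x,(400,400),interpolation=2) for x in (im[200:290,350:440],ims[140:240,325:425])]); cv2.imwrite("pics/c1.png",c[:,:,::-1])
E
```

```text
tabtop 51 [ 474.9 -243.2] [ 9.5 43.4] 6.45 0.198 pca 174.25
platetop 273 [ 479.9 -242.9] [ 64.5 140.2] 7.18 0.1552 pca -6.31
foot 45 [ 516.3 -238. ] [15.7 23.3] 7.31 0.1755 pca 178.67
jaw 314 [ 458.4 -237.6] [ 89.4 125.4] 0.17 0.0545 pca -3.44
tray 4929 [522.6 206.6] [255.1 245.8] 9.2 0.0043 pca -96.29
side tab 63 [ 474.5 -237.8] [11.5 50. ] 8.33 0.1817 pca -2.54
side foot 26 [ 514.5 -234.7] [13.4 27.5] 10.61 0.1668 pca -5.67
```

View pics/c1.png

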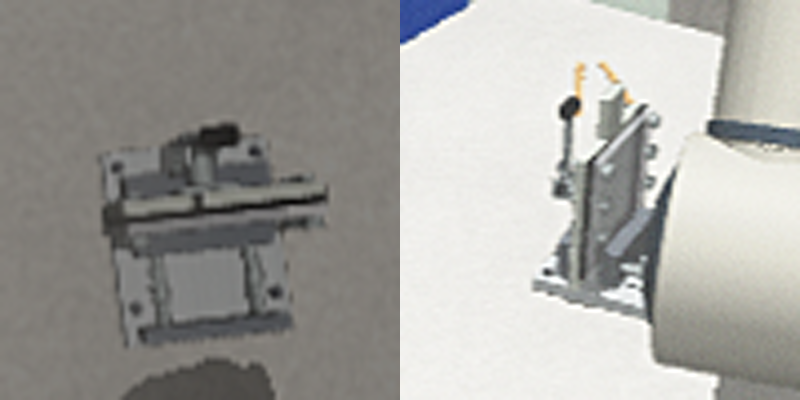

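View pics/t1.png

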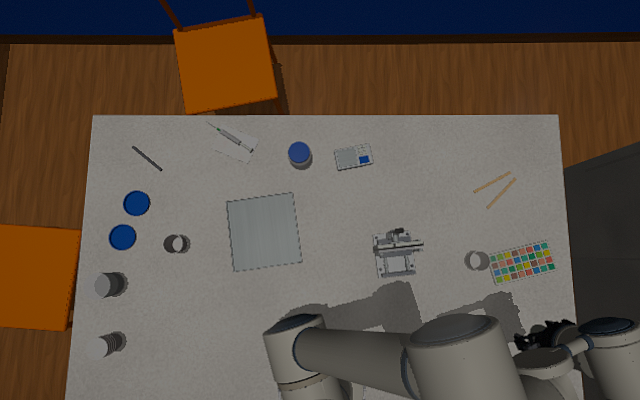

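```bash
python3 -m pendant '[[0,0,-20,8],[0,0,0,7.9],[31.3,-30.4,0,0],[31.3,-30.4,0,0],[31.3,-30.4,0,0],[31.3,-30.4,0,0],[31.3,-30.4,0,0],[31.3,-30.4,0,0],[31.3,-30.4,0,0],[31.3,-30.4,0,0],[31.3,-30.4,0,0],[31.3,-30.4,0,0],[0,0,0,0],[0,0,0,0]]' 0 20
python3 -c "
from h import *
print(arm.observe()['eef_rot'],arm.observe()['wrist_force'])"
```

```text
clock: 2.9
tcp_pos: [0.5157, -0.238, 0.2592]
eef_rot: [[0.993, 0.118, -0.0], [0.118, -0.993, -0.0], [-0.0, 0.0, -1.0]]
wrist_force: [-0.3, 0.2, -0.5]
opening: 0.0855
grasp_force: 0.0
[[ 9.92957385e-01  1.18471883e-01 -2.08821991e-04]
 [ 1.18471855e-01 -9.92957401e-01 -1.41740101e-04]
 [-2.24143558e-04  1.16002352e-04 -9.99999968e-01]] [-0.26218341  0.15212878 -0.48982749]
```

```bash
python3 -m pendant '[[0.8,0,30,0],[0,0,30,0],[0,0,20,0],[0,0,12,0],[0,0,9,0],[0,0,0,0],[0,0,0,0]]' 0 20
python3 - <<'E'
from h import *
im,d=snap("side","s2"); cv2.imwrite("pics/c2.png",cv2.resize(im[120:240,305:425],(600,600),interpolation=2)[:,:,::-1])
E
```

```text
clock: 3.78
tcp_pos: [0.517, -0.238, 0.1589]
eef_rot: [[0.993, 0.118, 0.001], [0.118, -0.993, -0.0], [0.001, 0.001, -1.0]]
wrist_force: [0.7, -0.1, 0.1]
opening: 0.0854
grasp_force: 0.0
```

View pics/c2.png

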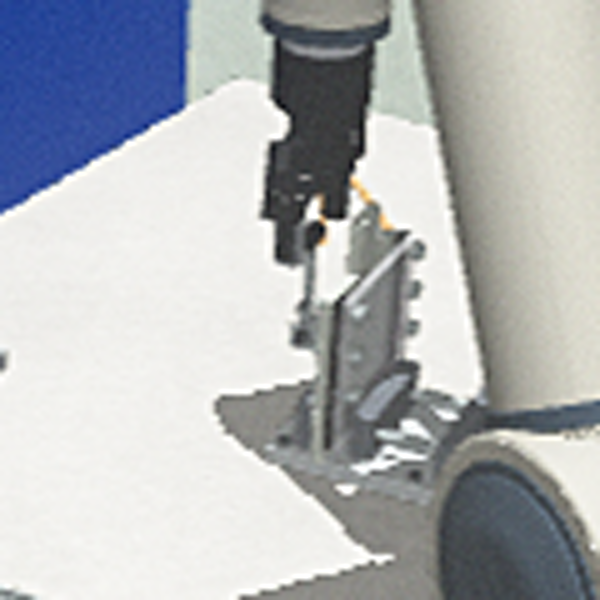

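The foot (crop pixel 315,232) sits between the two fingers, at finger-pad height. Closing now.

```bash
python3 -m pendant '[[0,0,0,0],[0,0,0,0],[0,0,0,0],[0,0,0,0],[0,0,0,0],[0,0,0,0]]' 1 20
python3 - <<'E'
import numpy as np
t=np.linspace(0,1.9,14); x=82*np.sin(t); z=-82*np.cos(t)
print(np.c_[t[1:],np.diff(x),np.diff(z)].round(1).tolist())
E
```

```text
clock: 4.58
tcp_pos: [0.5168, -0.2379, 0.1584]
eef_rot: [[0.993, 0.118, 0.0], [0.118, -0.993, -0.0], [0.0, 0.0, -1.0]]
wrist_force: [-0.8, -0.6, 3.7]
opening: 0.0252
grasp_force: 24.1
[[0.1, 11.9, 0.9], [0.3, 11.7, 2.6], [0.4, 11.2, 4.3], [0.6, 10.4, 5.9], [0.7, 9.5, 7.3], [0.9, 8.3, 8.6], [1.0, 7.0, 9.7], [1.2, 5.5, 10.7], [1.3, 3.9, 11.3], [1.5, 2.2, 11.8], [1.6, 0.4, 12.0], [1.8, -1.3, 11.9], [1.9, -3.0, 11.6]]
```

```bash
python3 -m pendant '[[11.9,0,0.9,0],[11.7,0,2.6,0],[11.2,0,4.3,0],[10.4,0,5.9,0],[9.5,0,7.3,0],[0,0,0,0]]'
```

```text
clock: 5.32
tcp_pos: [0.5725, -0.2312, 0.1368]
eef_rot: [[0.993, 0.119, 0.001], [0.119, -0.993, -0.0], [0.001, 0.0, -1.0]]
wrist_force: [1.7, -0.8, 5.4]
opening: 0.0256
grasp_force: 25.4
```

```bash
python3 -m pendant '[[8.3,0,8.6,0],[7,0,9.7,0],[5.5,0,10.7,0],[0,0,0,0]]'
```

```text
clock: 5.82
tcp_pos: [0.5928, -0.2287, 0.1076]
eef_rot: [[0.993, 0.118, 0.001], [0.118, -0.993, -0.0], [0.001, 0.0, -1.0]]
wrist_force: [4.4, -0.3, 3.3]
opening: 0.0255
grasp_force: 26.5
```

```bash
python3 -m pendant '[[3.9,0,11.3,0],[2.2,0,11.8,0],[0.4,0,12,0],[-1.3,0,11.9,0],[-3,0,11.6,0],[0,0,0,0]]'
```

```text
clock: 6.58
tcp_pos: [0.5927, -0.2284, 0.0485]
eef_rot: [[0.993, 0.118, -0.002], [0.118, -0.993, 0.001], [-0.002, -0.001, -1.0]]
wrist_force: [1.6, -1.4, -1.6]
opening: 0.0253
grasp_force: 27.0
```

```bash
python3 -m pendant '[[0,0,0,0],[0,0,0,0],[0,0,0,0],[0,0,0,0]]' 0
python3 - <<'E'
from h import *
im,d=snap("side","s3"); cv2.imwrite("pics/c3.png",cv2.resize(im[120:240,305:425],(600,600),interpolation=2)[:,:,::-1])
E
```

```text
clock: 7.08
tcp_pos: [0.5939, -0.2286, 0.0498]
eef_rot: [[0.993, 0.118, 0.0], [0.118, -0.993, -0.0], [0.0, 0.0, -1.0]]
wrist_force: [0.7, 0.7, -0.1]
opening: 0.0853
grasp_force: 0.0
```

View pics/c3.png

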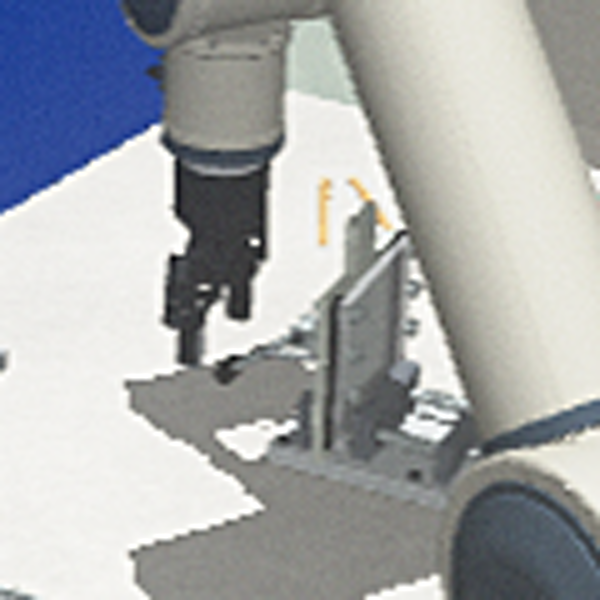

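Kickstand is down (foot at crop pixel 228,372), and the cassette still stands upright. Going to the tab.

```bash
python3 -m pendant '[[0,0,-40,0],[0,0,-50,0],[0,0,-50,0],[0,0,-50,0],[-20,0,-40,0],[-20,0,0,0],[-20,0,0,0],[-20,0,0,0],[-20,0,0,0],[-20.3,0.2,0,0],[0,0,0,-10],[0,0,0,-10],[0,0,0,-10],[0,0,0,-10],[0,0,0,-10],[0,0,0,-10],[0,0,0,-10],[0,0,0,-10],[0,0,0,-10],[0,0,0,0]]' 0
python3 - <<'E'
from h import *
print(arm.observe()["qpos"])
im,d=snap("side","s4"); 
m=np.zeros(d.shape,bool); m[120:240,320:430]=1
Q=pts("side",d,m);Q=Q[(abs(Q[:,0]-.475)<.03)&(abs(Q[:,1]+.24)<.05)]
T=Q[(Q[:,2]>.162)&(Q[:,2]<.20)]; print(len(T),T.mean(0),np.percentile(T,[3,97],axis=0)); 
im,d=snap("top","t4"); m[:]=0;m[190:300,340:460]=1; P=pts("top",d,m); P=P[(abs(P[:,0]-.475)<.05)&(abs(P[:,1]+.24)<.1)&(P[:,2]<.205)&(P[:,2]>.185)]; print(len(P),P.mean(0) if len(P) else 0)
E
```

```text
clock: 9.62
tcp_pos: [0.4743, -0.243, 0.2797]
eef_rot: [[-0.117, 0.993, 0.0], [0.993, 0.117, -0.0], [-0.0, 0.0, -1.0]]
wrist_force: [0.1, 0.2, 0.1]
opening: 0.0855
grasp_force: 0.0
[-3.35429312e+01  1.85669363e+01  8.67599630e+01  6.50849367e-04
  7.46719598e+01 -4.02734223e+01]
65 [ 0.47517214 -0.232464    0.18128109] [[ 0.47000797 -0.25970752  0.16335965]
 [ 0.48277462 -0.21490202  0.19629521]]
3 [ 0.4759043  -0.22174959  0.19006658]
```

```bash
python3 -m pendant '[[0,0,30,0],[0,0,30,0],[0,0,25,0],[0,0,15,0],[0,0.4,9.5,0],[0,0,0,0],[0,0,0,0]]' 0
```

```text
clock: 10.6
tcp_pos: [0.4752, -0.2432, 0.1709]
eef_rot: [[-0.118, 0.993, 0.001], [0.993, 0.118, -0.001], [-0.001, 0.001, -1.0]]
wrist_force: [-0.6, -0.2, -0.2]
opening: 0.0854
grasp_force: 0.0
```

```bash
python3 -m pendant '[[0,0,0,0],[0,0,0,0],[0,0,0,0],[0,0,0,0],[0,0,0,0],[0,0,0,0],[0,0,0,0],[0,0,0,0]]' 1 60
python3 - <<'E'
from h import *
im,d=snap("side","s5"); cv2.imwrite("pics/c5.png",cv2.resize(im[120:240,305:425],(600,600),interpolation=2)[:,:,::-1])
E
```

```text
clock: 11.6
tcp_pos: [0.4749, -0.243, 0.1704]
eef_rot: [[-0.118, 0.993, 0.0], [0.993, 0.118, -0.0], [-0.0, 0.0, -1.0]]
wrist_force: [-0.6, 0.9, 5.5]
opening: 0.0095
grasp_force: 59.4
```

View pics/c5.png

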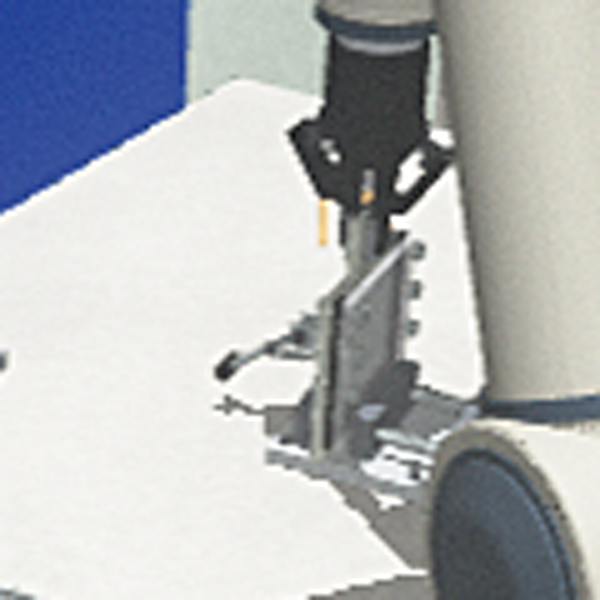

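Tab is pinched (crop pixel 365,220), with the leg down and clear. Drawing up.

```bash
python3 -m pendant '[[0,0,-3,0],[0,0,-5,0],[0,0,-6,0],[0,0,-8,0],[0,0,-10,0],[0,0,-10,0],[0,0,-10,0],[0,0,-12,0],[0,0,-12,0],[0,0,-10,0],[0,0,0,0],[0,0,0,0]]'
python3 - <<'E'
from h import *
im,d=snap("side","s6"); cv2.imwrite("pics/c6.png",cv2.resize(im[100:240,305:445],(600,600),interpolation=2)[:,:,::-1])
E
```

```text
clock: 13.15
tcp_pos: [0.4746, -0.2429, 0.2558]
eef_rot: [[-0.118, 0.993, -0.001], [0.993, 0.118, 0.0], [0.0, -0.0, -1.0]]
wrist_force: [-0.1, 0.1, -7.5]
opening: 0.0091
grasp_force: 59.5
```

View pics/c6.png

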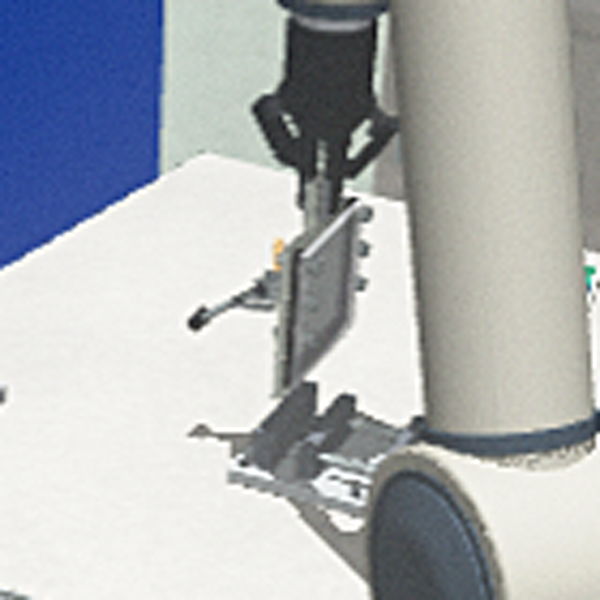

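```bash
python3 - <<'E'
from h import *
# tray rim fit: mask corners by depth points, both cams
for n in ["top","side"]:
    im,d=arm.capture(n); r=arm.trace(n,"tray")[0]; print(n,r["confidence"],r["mask"].sum())
    m=cv2.morphologyEx(r["mask"].astype(np.uint8),cv2.MORPH_OPEN,np.ones((5,5)))
    c=max(cv2.findContours(m,0,1)[0],key=cv2.contourArea)[:,0].astype(float)
    K,D,V=cam(n); q=cv2.undistortPoints(c[:,None],K,D)[:,0]; W=np.linalg.inv(V)
    dirs=np.c_[q[:,0],-q[:,1],-np.ones(len(q))]@W[:3,:3].T; o=W[:3,3]
    X=o+dirs*((.010-o[2])/dirs[:,2])[:,None]
    print(cv2.minAreaRect((X[:,:2]*1000).astype(np.float32)))
E
```

```text
top 0.72 4945
((521.6591186523438, 203.4298095703125), (252.9569549560547, 243.3911895751953), 8.461517333984375)
side 0.92 3710
((514.3280029296875, 213.64389038085938), (255.9381866455078, 252.48558044433594), 8.747438430786133)
```

Lifted out: cassette hangs upright (sole at about 280,395 in the crop), clear of the fixture. Going to the tray.

```bash
python3 -m pendant '[[10,1,0,0],[20,2.1,0,0],[30,3.2,0,0],[36,3.8,0,0],[36,3.8,0,0],[36,3.8,0,0],[36,3.8,0,0],[36,3.8,0,0],[36,3.8,0,0],[36,3.8,0,0],[36,3.8,0,0],[36,3.8,0,0],[28,2.9,0,0],[16,1.7,0,0],[9.8,0.9,0,0],[0,0,0,-1.7],[0,0,0,0],[0,0,0,0]]'
python3 - <<'E'
from h import *
im,d=snap("side","s7"); 
a=np.radians(8.5); R=np.array([[np.cos(a),-np.sin(a)],[np.sin(a),np.cos(a)]])
for p in proj("side",np.c_[(R@np.array([[125,120],[125,-120],[-125,-120],[-125,120]]).T*.001).T+[.521,.205],np.full(4,.012)]): cv2.circle(im,tuple(int(round(v)) for v in p),2,(255,0,0),-1)
cv2.imwrite("pics/c7.png",cv2.resize(im[120:340,170:430],(780,660),interpolation=2)[:600,:,::-1])
E
```

```text
clock: 15.65
tcp_pos: [0.4689, 0.1966, 0.2562]
eef_rot: [[-0.146, 0.989, -0.0], [0.989, 0.146, -0.0], [-0.0, -0.0, -1.0]]
wrist_force: [-0.3, 0.7, -7.1]
opening: 0.0089
grasp_force: 59.5
```

View pics/c7.png

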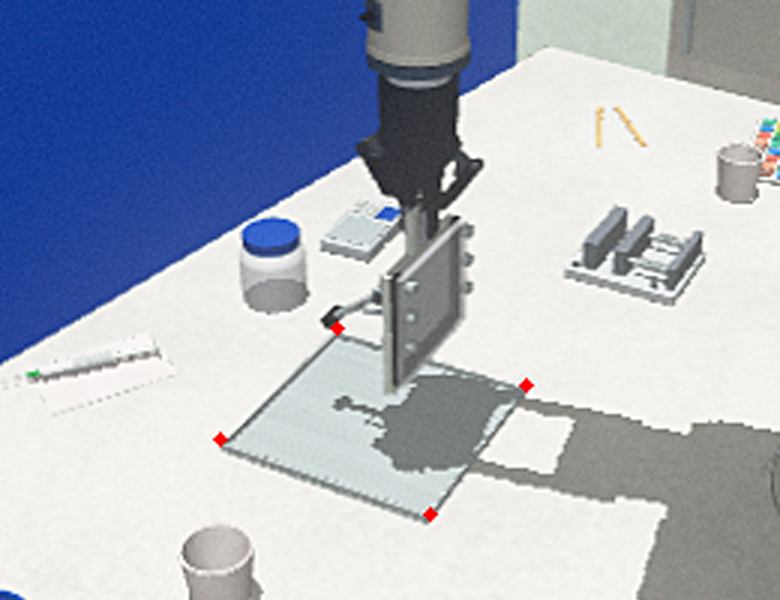

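The predicted tray corners (red) fall on the rim, and the cassette hangs upright above it. Lowering.

```bash
python3 -m pendant '[[0,0,6,0],[0,0,12,0],[0,0,14,0],[0,0,14,0],[0,0,14,0],[0,0,12,0],[0,0,8,0],[0,0,5,0],[0,0,3,0],[0,0,2,0],[0,0,2,0],[0,0,0,0],[0,0,0,0],[0,0,0,0]]'
python3 - <<'E'
from h import *
im,d=arm.capture("top"); m=np.zeros(d.shape,bool); m[150:330,200:340]=1
P=pts("top",d,m); a=np.radians(8.4); L=(P[:,:2]-arm.observe()["tcp_pos"][:2])@np.array([[np.cos(a),-np.sin(a)],[np.sin(a),np.cos(a)]])
for lo,hi in [(-.07,-.045),(-.045,-.025),(.025,.045),(.045,.07)]:
    s=(L[:,1]>lo)&(L[:,1]<hi)&(abs(L[:,0])<.02)&(P[:,2]>.1)&(P[:,2]<.17); print(lo,s.sum(),np.median(P[s,2]) if s.any() else 0)
E
```

```text
clock: 17.45
tcp_pos: [0.4689, 0.1972, 0.1643]
eef_rot: [[-0.147, 0.989, 0.0], [0.989, 0.147, 0.0], [0.0, 0.0, -1.0]]
wrist_force: [-0.1, 0.7, -6.5]
opening: 0.0093
grasp_force: 59.5
-0.07 64 0.14913857949581877
-0.045 21 0.14801953611206176
0.025 0 0
0.045 0 0
```

```bash
python3 -m pendant '[[0,0,1,0],[0,0,1,0],[0,0,1,0],[0,0,1,0],[0,0,0.8,0],[0,0,0,0],[0,0,0,0]]'
```

```text
clock: 18.38
tcp_pos: [0.4689, 0.1972, 0.1594]
eef_rot: [[-0.147, 0.989, 0.0], [0.989, 0.147, 0.0], [0.0, 0.0, -1.0]]
wrist_force: [-0.3, -0.8, -6.7]
opening: 0.0093
grasp_force: 59.5
```

```bash
python3 -m pendant '[[0,0,0.6,0],[0,0,0.6,0],[0,0,0,0],[0,0,0,0]]'
```

```text
clock: 18.88
tcp_pos: [0.469, 0.1972, 0.1584]
eef_rot: [[-0.147, 0.989, 0.0], [0.989, 0.147, 0.0], [0.0, 0.0, -1.0]]
wrist_force: [0.2, -0.9, 0.5]
opening: 0.0094
grasp_force: 60.5
```

```bash
python3 -m pendant '[[0,0,0.3,0],[0,0,0.3,0],[0,0,0,0],[0,0,0,0],[0,0,0,0],[0,0,0,0]]'
python3 - <<'E'
from h import *
im,d=snap("side","s8"); cv2.imwrite("pics/c8.png",cv2.resize(im[170:320,220:370],(600,600),interpolation=2)[:,:,::-1])
E
```

```text
clock: 19.62
tcp_pos: [0.4693, 0.1973, 0.1583]
eef_rot: [[-0.147, 0.989, 0.001], [0.989, 0.147, 0.0], [0.0, 0.001, -1.0]]
wrist_force: [-1.5, -2.1, 12.8]
opening: 0.0092
grasp_force: 62.4
```

View pics/c8.png

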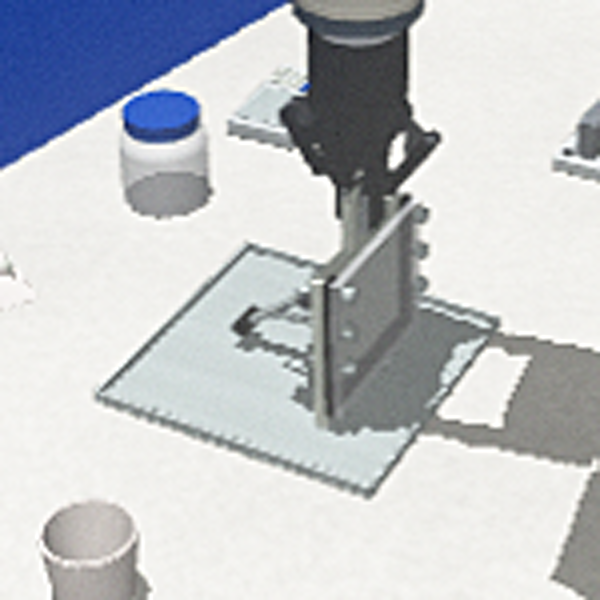

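The cassette stands upright in the tray: its near sole end is at crop pixel 325,420, its foot (245,320) is inside the rim, and it presses on the floor with about 19 N.

```bash
python3 -c "
from cell import arm
print(arm.hand_in())"
```

```text
the job is handed in; nothing more can be done
None
```

The job is handed in: the kickstand was swung down in the jaws, and the cassette stands upright on the tray floor, still gripped with about 60 N, with its kickstand over the tray; the verdict was not shown.

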